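# Centre the jar on the counting scale

## Robot

A 6-joint arm with a two-finger parallel gripper is mounted at the origin on the work surface; the furniture and walls round the work are solid. World frame = base frame: x ahead of the robot, y to its left, z up, the work surface at z = 0. Lengths are in mm, angles in rad, forces in N, time in s.
With the tool pointing down it reaches from about 300 to 825 mm from the base axis. Payload 5.4 kg.
Tool frame: the origin (TCP) lies at the very end of the fingers, on their centre line; the grasp point (between the pads) lies env.grip_depth behind it (env.grip_depth is the distance from the TCP to the grasp point, in mm); z points along the fingers, y is the direction in which the jaws open and shut (so a half turn about z gives the same grasp; the last joint's range is limited). The gripper opens to 92 mm and grips with 3 to 60 N. Pads are 20 mm wide; open, the fingers measure 128 mm over their backs; the gripper's body (75 mm by 189 mm) begins 69 mm behind the grasp point.
Start: joints at [1.084, 0.158, 1.597, -0, 1.386, -0.21], TCP at [157.146, 553.092, 180.601] pointing down, gripper open.
Joint ranges: [-2.91, 2.91], [-0.94, 2.29], [0.18, 2.7], [-1.29, 4.43], [0.17, 2.64], [-3, 3]. Speed limits (rad/s): [2.57, 2.57, 3.14, 3.14, 3.14, 3.14].

## Interface

Orientations are given as a 3x3 rotation matrix whose columns are the frame's x, y, z axes.
In Python, from rig import telemetry, snapshot, order, silhouettes, mark_of, env gives the robot as it stands. The module is installed in compiled form; this text tells all that it offers.
- The arm moves only by the shell command python3 -m inch 'ROWS'. ROWS is text: rows parted by semicolons, each of 7 numbers parted by spaces: the shift along the world's x, y, z in mm, then the turn, a rotation vector about the world's x, y, z in degrees, then the closure, from -1 (fully open) to 1 (shut). A call has 1 to 5 rows; each row shifts and turns the commanded pose from where the row before left it; what a row does not reach is not made up. A row lasts 1/10 s, in which the tool goes at most 50 mm and 8.59 degrees, less where a joint would pass 70% of its speed; a pose out of reach is approached as far as the arm can. A call with a gripper value outside its range is refused whole. The fingers move at their own pace and stop on an object; the grip force is fixed at half the most. Time passes only in rows, so rows that do not move let the fingers close. It gives the time, the measured TCP pose, the force and the opening at its end, in the units of the state.
- telemetry.read_state(): the state, without advancing time (a new reading comes with each control period).
- snapshot(name): name is "scene" or "top" or "wrist"; returns a dict with "frame" (420x560x3 uint8, red, green, blue), "vertical_fov" (degrees; the focal length in pixels is half the picture's height over the tangent of half this angle, whatever the lens; pixels are square), "cx", "cy" (the principal point, pixels), "rvec" (rotation vector, rad) and "tvec" (3), from world to camera coordinates, as OpenCV has them. Camera axes: x right, y down, z forward; pixel columns grow to the right and rows downward; lengths in mm; the calibration is good to about 2 mm. A picture is of the moment at which its call begins. There is no depth.
- order.close_job(): hands the job in, once; it reports no verdict.
Trained networks look in the newest picture that a camera, given by its name, has taken for a name from the list of things; names that differ only in an ending like _2 or _b are one class to them, and where a whole thing is asked for, a point or a joint stands for the part that bears it (a point fixed in the world has none). Each returns a list of dicts, best first, with "conf" (0 to 1); they miss things now and then, are a little off and sometimes report something else, mostly with a low value. They report only what shows in the picture. A call takes as long as a camera call. They do not tell look-alikes from the thing itself.
- silhouettes(camera, name): "pixels" (420x560 bool, what is visible of it).
- mark_of(camera, name): "location" ([x, y, z] in mm, in world coordinates, good to about 4 mm: a listed point, or the origin of a listed thing).
The state is a dict: "time": time; "q": joint angles; "joint_velocities": joint speeds; "tau": joint torques, N m; "ee_pos": TCP position; "tcp_rot": TCP orientation; "force": force on the tool from outside, world axes, zero at the start; "moment": the same for the moment, N m; "width": opening from 0.0 (shut) to 1.0 (fully open).
Only numpy, scipy, OpenCV 4.12 (cv2) and the standard library are available. Lean on these libraries where they do the work, as an engineer would, in place of code of your own. Each camera call takes 0.05 s, during which the arm holds its last target. There are 200 camera calls.

## Task

The washer jar stands well off-centre on the small round pan of the counting scale and hangs over its edge, so the count would read wrong. Nudge it gently with the fingertips, without gripping or lifting it, until it stands upright in the middle of the pan with an even ring of pan showing all round; do not tip it or knock it off, and leave the tin, tape measure and bolt beside the scale where they are.

Things in the scene. Friction and masses are not known exactly. Their poses are not given: they have to be found in the camera images.
- washer_jar: White round jar with red screw lid, loose, 78 mm tall, about 0.16 kg. Body 56 mm in diameter up to 62 mm; lid above it 60 mm in diameter (2 mm proud of the body all round). Origin: centre of its underside; z up. Friction on the pan about 0.35: it slides under about 0.6 N. It tips if pushed high or fast; a slow push (3 cm/s or less) in its lower half slides it.
- pan_top (a point): Centre of the top face of the scale's round polished steel pan: 72 mm in diameter, 6 mm thick, flat, no rim, top 60 mm above the bench; it does not move. z is up, x points away from the scale's display. At the start the jar's axis is 17 to 27 mm from this point, to its left as seen from the display (+y).
- scale: The counting scale, fixed to the bench. Origin on the bench under the pan's centre, axes as pan_top. Below the pan, which stands on a thin stem, is its grey body, 36 mm high (key panel and bubble level up to 42 mm), reaching from the origin 57 mm to +x, 109 mm to -x (display and keys) and 62 mm to each side.
- grease_tin: White tin with a blue lid, loose, 68 mm in diameter, 56 mm tall, on the bench beside the scale. Origin: centre of its underside. Leave it alone.
- tape_measure: Yellow and black tape measure, loose, 32 x 77 x 68 mm (x, y, z), on the bench on the other side of the scale. Origin: centre of its underside. Leave it alone.
- hex_bolt: Steel hex bolt standing on its head, loose, 19 mm wide, 61 mm tall, on the bench behind the scale. Origin: centre of its underside. Leave it alone.
Not all that is in view belongs to the job. There is more than one size of the washer_jar; the one meant has the size given above.

How it is judged:
By the outcome, as a careful person would: the job done as asked, in the order asked, and still so for the second after the job is handed in, with the robot touching nothing.
It also fails if it takes over 48 s, if anything falls off the work surface, if the arm or the gripper's body presses on something with over 40 N, if the wrist force passes 120 N, or if a joint passes its speed limit or range.

## Working session

There is one attempt and no reset: what is moved stays moved. The work goes in short steps, Python scripts to look and compute and a shell command to move; the robot and the scene stay as the last step left them, time stands still between calls to the robot, and variables do not carry over. Pictures are saved under pics/ and viewed, about 8 in all and at most 12, crops included, and the job is handed in when it is done.

```bash
mkdir -p pics; cat > h.py <<'E'
from rig import telemetry, snapshot, order, silhouettes, mark_of, env
import numpy as np, cv2
def snap(n,save=None):
    s=snapshot(n)
    if save: cv2.imwrite('pics/'+save,s['frame'][:,:,::-1])
    f=210/np.tan(np.radians(s['vertical_fov'])/2)
    K=np.array([[f,0,s['cx']],[0,f,s['cy']],[0,0,1.]])
    return s,K
def proj(s,K,P): return cv2.projectPoints(np.array(P,float).reshape(-1,3),np.array(s['rvec'],float),np.array(s['tvec'],float),K,None)[0].reshape(-1,2)
def ray(s,K,uv,z):
    R=cv2.Rodrigues(np.array(s['rvec'],float))[0];c=-R.T@np.array(s['tvec'],float).ravel()
    d=R.T@np.linalg.inv(K)@np.array([*uv,1.]);return c+d*(z-c[2])/d[2]
E
python3 - <<'E'
from h import *
for c in ('scene','top'):
    s,K=snap(c,c+'1.png'); R=cv2.Rodrigues(np.array(s['rvec'],float))[0]
    print(c,K[0,0],'cam',-R.T@np.array(s['tvec'],float).ravel())
    for n in ('washer_jar','pan_top','scale','grease_tin','tape_measure','hex_bolt'):
        for d in mark_of(c,n)[:3]: print(n,round(d['conf'],2),np.round(d['location'],1), proj(s,K,d['location']).round())
st=telemetry.read_state();print(st['time'],st['tcp_rot'],env.grip_depth)
E
python3 -c "
import cv2,numpy as np
a=cv2.imread('pics/scene1.png');b=cv2.imread('pics/top1.png')
cv2.imwrite('pics/both.png',cv2.resize(np.hstack([a,b]),(800,300)))"
```

```text
scene 417.1530100740501 cam [ 163.78463553 -552.60362849  451.70420411]
washer_jar 0.83 [431.7 302.8  -0.9] [[227. 218.]]
washer_jar 0.8 [558.2 255.1  -1.1] [[283. 218.]]
washer_jar 0.43 [467.5  82.   62.5] [[280. 234.]]
scale 0.74 [464.5  82.6   0.8] [[278. 261.]]
grease_tin 0.87 [ 3.880e+02  1.787e+02 -3.000e-01] [[226. 246.]]
tape_measure 0.91 [495.7 -30.    3.2] [[320. 288.]]
hex_bolt 0.39 [535.1 127.2   0.8] [[299. 244.]]
top 508.44164283009184 cam [ 365.36540966  107.16213588 1051.69295686]
washer_jar 0.93 [476.3 103.3  62.3] [[281. 233.]]
washer_jar 0.9 [564.3 249.2  -2.3] [[211. 197.]]
washer_jar 0.75 [435.  300.4  -3.6] [[187. 259.]]
pan_top 0.93 [469.2  86.   62.6] [[290. 237.]]
pan_top 0.45 [ 5.011e+02 -3.030e+01  4.000e-01] [[345. 223.]]
scale 0.63 [469.6  85.3  -3.7] [[290. 240.]]
grease_tin 0.9 [386.1 179.1   3.9] [[245. 281.]]
tape_measure 0.71 [495.5 -30.8  -5.7] [[345. 226.]]
hex_bolt 0.48 [533.4 120.4  -0. ] [[273. 210.]]
0.7 [[-9.61939802e-01  2.73261444e-01  3.59080454e-06]
 [ 2.73261444e-01  9.61939801e-01  5.63392512e-05]
 [ 1.19412074e-05  5.51761966e-05 -9.99999998e-01]] 18.700000000000003
```

View pics/top1.png

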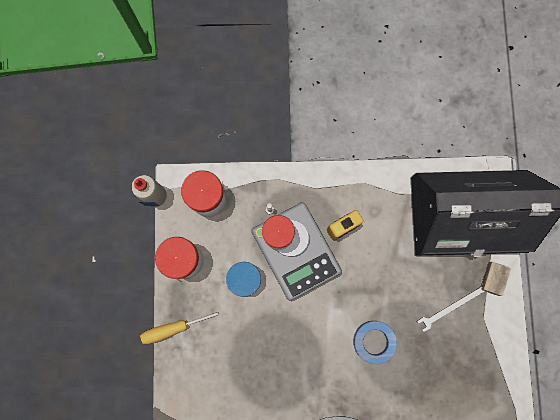

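View pics/scene1.png

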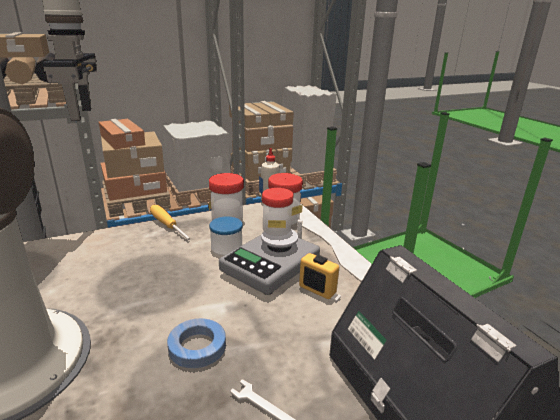

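The top view shows the red lid at about (279,234) over the pan, with the pan's visible crescent at about (296,238) and the display towards (300,272). The bigger look-alike jars stand on the bench at (203,190) and (178,258). Next I measure finely in both views.

```bash
cat >> h.py <<'E'
def lid(s,K,guess,zt=138.,zb=122.,win=40):
    """fit jar axis xy so that the projected lid silhouette matches red pixels"""
    from scipy.optimize import minimize
    hsv=cv2.cvtColor(s['frame'],cv2.COLOR_RGB2HSV)
    m=(((hsv[...,0]<8)|(hsv[...,0]>172))&(hsv[...,1]>120)&(hsv[...,2]>70)).astype(np.uint8)
    t=np.linspace(0,2*np.pi,60);S=4
    u,v=proj(s,K,[*guess,130.])[0].astype(int);u0,v0=max(u-win,0),max(v-win,0)
    crop=cv2.resize(m[v0:v0+2*win,u0:u0+2*win].astype(np.float32),None,fx=S,fy=S,interpolation=cv2.INTER_LINEAR)
    n,lab,_,_=cv2.connectedComponentsWithStats((crop>.5).astype(np.uint8))
    c=(proj(s,K,[*guess,130.])[0]-[u0,v0]+.5)*S
    ids=np.unique(lab[int(c[1])-20:int(c[1])+20,int(c[0])-20:int(c[0])+20]);ids=ids[ids>0]
    crop=np.isin(lab,ids).astype(np.uint8)
    def cost(p):
        P=[[p[0]+30*np.cos(a),p[1]+30*np.sin(a),z] for z in (zt,zb) for a in t]
        q=((proj(s,K,P)-[u0,v0]+.5)*S-.5)
        im=np.zeros_like(crop);h=cv2.convexHull((q*16).round().astype(np.int32));cv2.fillConvexPoly(im,h,1,shift=4)
        return float((im!=crop).sum())
    r=minimize(cost,guess,method='Nelder-Mead',options=dict(initial_simplex=[guess,np.add(guess,[8,0]),np.add(guess,[0,8])],xatol=.05))
    return r.x,r.fun/crop.sum()
E
python3 - <<'E'
from h import *
for c in ('top','scene'):
    s,K=snap(c); print(c,lid(s,K,(476,103)))
    f=s['frame']; m=[d for d in silhouettes(c,'scale')]
    if c=='top':
        print([(d['conf'],d['pixels'].sum()) for d in m])
        S=5;x0,y0=235,190
        im=cv2.resize(f[y0:y0+120,x0:x0+120,::-1],None,fx=S,fy=S,interpolation=cv2.INTER_CUBIC)
        cv2.imwrite('pics/crop.png',im)
        # body rect from silhouette
        px=m[0]['pixels'].astype(np.uint8)
        cn=max(cv2.findContours(px,0,1)[0],key=cv2.contourArea)[:,0].astype(float)
        W=np.array([ray(s,K,p,36.)[:2] for p in cn],np.float32)
        print(cv2.minAreaRect(W))
        print([np.round(ray(s,K,(u,v),36)[:2]) for u,v in [(290,280)]])
E
```

```text
top (array([472.76636887, 109.63631439]), np.float64(0.053957900978357544))
[(0.91, np.int64(4052))]
((444.37823486328125, 75.36677551269531), (164.2753143310547, 122.95852661132812), 27.00153350830078)
[array([386.,  88.])]
scene (array([472.27044678, 108.86413574]), np.float64(0.4859265523073206))
```

View pics/crop.png

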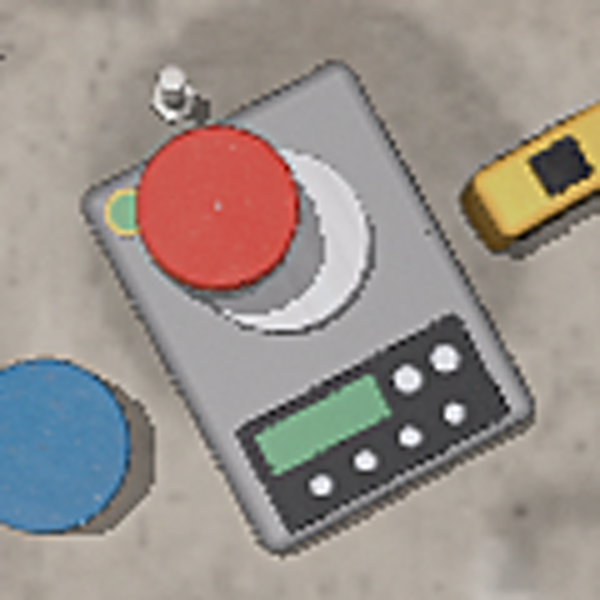

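The crop shows the pan's lit arc: right edge (375,240), bottom (285,333), upper (310,150). The lid is centred at about (218,207), next to the bubble level. I fit the pan's centre from that arc.

```bash
cat >> h.py <<'E'
def pan(s,K,pts=None,g=(468,86.5)):
    """sub-pixel radial edge search around guess at z=60, r~36; robust circle-centre fit"""
    from scipy.optimize import least_squares
    gray=cv2.cvtColor(s['frame'],cv2.COLOR_RGB2GRAY).astype(np.float32)
    E=[]
    for a in np.linspace(0,2*np.pi,120,endpoint=False):
        rr=np.arange(26,46,.25);P=np.c_[g[0]+rr*np.cos(a),g[1]+rr*np.sin(a),0*rr+60]
        q=proj(s,K,P).astype(np.float32)
        v=cv2.remap(gray,q[:,:1],q[:,1:],cv2.INTER_LINEAR).ravel()
        hs=cv2.remap(s['frame'],q[:,:1],q[:,1:],cv2.INTER_LINEAR)[:,0].astype(int)
        v2=cv2.GaussianBlur(v[None],(0,0),3)[0];d=np.diff(v2);i=d.argmin()
        sat=(hs.max(1)-hs.min(1))[max(i-14,0):i+6].max()
        if 4<i<len(d)-4 and d[i]<-1.0 and sat<40 and v[max(i-8,0)]>170: E.append(P[i,:2])
    E=np.array(E)
    r=least_squares(lambda c:np.hypot(*(E-c).T)-36,g,loss='soft_l1')
    return r.x,len(E),np.abs(r.fun).mean(),E
E
python3 - <<'E'
from h import *
from scipy.optimize import least_squares
s,K=snap('top')
c,n,res,E=pan(s,K);print('auto',c,n,res)
pts=[(375,240),(345,175),(310,150),(285,333),(340,308),(365,275)]
W=np.array([ray(s,K,(235+(x+.5)/5-.5,190+(y+.5)/5-.5),60.)[:2] for x,y in pts])
r=least_squares(lambda c:np.hypot(*(W-c).T)-36,(468,86));print('hand',r.x,r.fun)
# lid circle by hand: centre crop (218,207)
print(ray(s,K,(235+218.5/5-.5,190+207.5/5-.5),138.))
s2,K2=snap('scene');print('scene',pan(s2,K2)[:3])
E
```

```text
auto [468.02385911  87.36793285] 70 0.4966613716069168
hand [468.13913916  84.93597885] [ 0.67933047 -0.48031748  0.86555004  0.99610475 -0.4964568  -0.35352835]
[472.08933219 109.27255033 138.        ]
scene (array([465.36286208,  81.61343664]), 73, np.float64(0.5499759356318885))
```

```bash
python3 -m inch '22 -26 4 0 0 -5.7 0.35;22 -26 4 0 0 -5.7 0.35;22 -26 4 0 0 -5.7 0.35;22 -26 4 0 0 -5.7 0.35;22 -26 4 0 0 -5.7 0.35'; python3 -m inch '22 -26 0 0 0 -5.7 0.35;22 -26 0 0 0 -5.7 0.35;22 -26 0 0 0 -5.7 0.35;22 -26 0 0 0 -5.7 0.35;22 -26 0 0 0 -5.7 0.35'; python3 -m inch '22 -26 0 0 0 -5.7 0.35;22 -26 0 0 0 -5.7 0.35;22 -25 0 0 0 -5.7 0.35;21 -25 0 0 0 -5.7 0.35;0 0 0 0 0 0 0.35'
python3 -c "
from h import *
s=telemetry.read_state();print(s['tcp_rot'],s['q'],s['width'])"
```

```text
time: 1.5
ee_pos: [267.8, 422.0, 200.9]
tcp_rot: [[-0.712, 0.702, 0.0], [0.702, 0.712, 0.0], [-0.0, 0.0, -1.0]]
force: [0.4, -0.4, 0.3]
width: 0.589
time: 2.0
ee_pos: [377.9, 292.0, 200.8]
tcp_rot: [[-0.291, 0.957, 0.001], [0.957, 0.291, 0.0], [0.0, 0.001, -1.0]]
force: [-0.3, 0.6, 1.5]
width: 0.329
time: 2.5
ee_pos: [466.1, 188.4, 200.6]
tcp_rot: [[0.104, 0.995, 0.001], [0.995, -0.104, -0.001], [-0.001, 0.001, -1.0]]
force: [-0.0, 0.7, 0.9]
width: 0.323
[[ 1.04292273e-01  9.94546366e-01  8.04779553e-04]
 [ 9.94546353e-01 -1.04291535e-01 -9.09620534e-04]
 [-8.20728102e-04  8.95256963e-04 -9.99999262e-01]] [ 1.44135004e-01 -4.55501167e-02  1.76996534e+00 -1.02799492e-03
  1.41651173e+00  2.48774576e-01] 0.3225666862356269
```

```bash
python3 -m inch '8 -8 0 0 0 -5.2 0.35;8 -5 -10 -5.9 1.15 0 0.35;2 -8 -10 -5.9 1.15 0 0.35;0 0 0 0 0 0 0.35;0 0 0 0 0 0 0.35'
python3 - <<'E'
from h import *
s,K=snap('wrist','w1.png')
R=cv2.Rodrigues(np.array(s['rvec'],float))[0];print(K[0,0],-R.T@np.array(s['tvec'],float).ravel(),proj(s,K,[[472.5,109.3,138],[468,86.5,60]]))
E
```

```text
time: 3.0
ee_pos: [481.5, 171.1, 180.3]
tcp_rot: [[0.182, 0.983, -0.04], [0.961, -0.186, -0.203], [-0.207, -0.002, -0.978]]
force: [-0.1, 0.3, 0.2]
width: 0.322
360.1999934769172 [504.42168829 292.10426826 362.95462688] [[284.08545238 278.54055136]
 [283.2331275  246.80450531]]
```

View pics/w1.png

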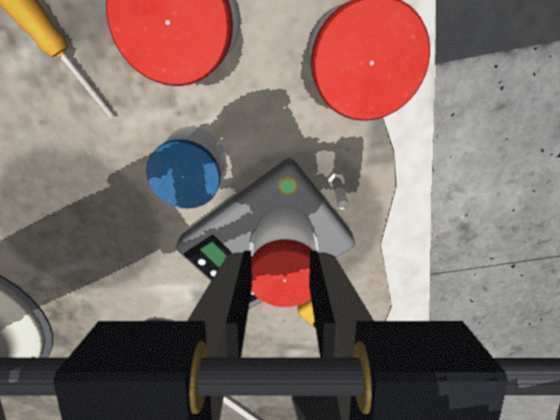

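The wrist view shows the jar lid centred between the fingers at (284,280). The bolt (338,190) and the tin (183,173) are clear. Now I descend behind the jar.

```bash
python3 -m inch '2 0 -26 0 0 0 0.35;1 0 -26 0 0 0 0.35;0 0 -26 0 0 0 0.35;0 0 -24 0 0 0 0.35;0 0 0 0 0 0 0.35'; python3 -m inch '-1 -5 -1 0 0 0 0.35;-1 -5 -1 0 0 0 0.35;-0.6 -3 0 0 0 0 0.35;0 0 0 0 0 0 0.35'
python3 - <<'E'
from h import *
s,K=snap('top','t2.png');print(lid(s,K,(472,109)),pan(s,K)[:3])
E
```

```text
time: 3.55
ee_pos: [482.6, 169.2, 76.4]
tcp_rot: [[0.184, 0.982, -0.045], [0.96, -0.189, -0.204], [-0.209, -0.006, -0.978]]
force: [-1.3, 0.8, 0.3]
width: 0.323
time: 3.95
ee_pos: [483.2, 156.7, 77.7]
tcp_rot: [[0.185, 0.982, -0.038], [0.961, -0.189, -0.204], [-0.208, 0.001, -0.978]]
force: [0.3, 0.5, 0.7]
width: 0.323
(array([472.75183922, 109.8756696 ]), np.float64(0.06011620977353993)) (array([467.8899801 ,  87.41999169]), 68, np.float64(0.4959128090224588))
```

```bash
python3 -m inch '-0.4 -2 -0.6 0 0 0 0.35;-0.4 -2 -0.6 0 0 0 0.35;-0.4 -2 -0.6 0 0 0 0.35;-0.4 -2 0 0 0 0 0.35;-0.4 -2 0 0 0 0 0.35'; python3 -m inch '-0.4 -2 0 0 0 0 0.35;-0.4 -2 0 0 0 0 0.35;-0.4 -2 0 0 0 0 0.35;-0.4 -2 0 0 0 0 0.35;-0.4 -2 0 0 0 0 0.35'
python3 - <<'E'
from h import *
s,K=snap('top','t3.png');print(lid(s,K,(472,107)),pan(s,K)[:3])
S=5;x0,y0=235,190
cv2.imwrite('pics/crop3.png',cv2.resize(s['frame'][y0:y0+120,x0:x0+120,::-1],None,fx=S,fy=S,interpolation=cv2.INTER_CUBIC))
s,K=snap('scene','s3.png')
E
```

```text
time: 4.5
ee_pos: [480.5, 146.9, 74.7]
tcp_rot: [[0.184, 0.982, -0.04], [0.961, -0.188, -0.204], [-0.208, -0.001, -0.978]]
force: [0.4, -0.5, -0.1]
width: 0.328
time: 5.0
ee_pos: [478.5, 136.9, 74.8]
tcp_rot: [[0.184, 0.982, -0.04], [0.961, -0.189, -0.204], [-0.208, -0.001, -0.978]]
force: [-0.2, -0.1, -0.1]
width: 0.324
(array([472.77190828, 109.63159204]), np.float64(0.06048627684964201)) (array([467.66873897,  87.4820335 ]), 60, np.float64(0.4502631775717386))
```

View pics/crop3.png

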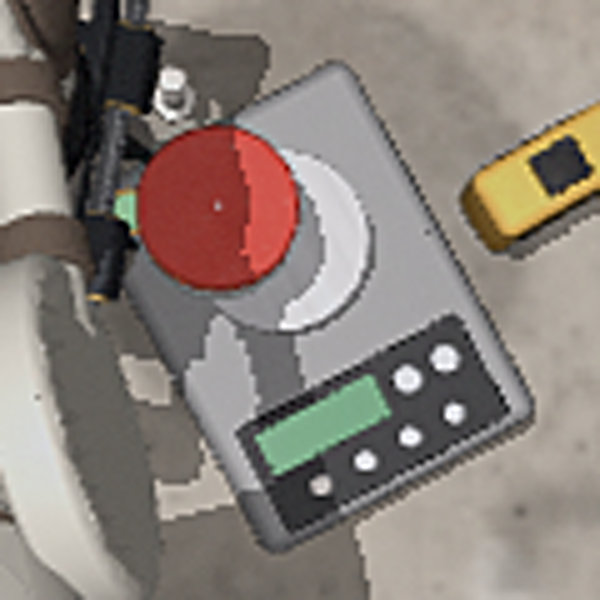

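The jar hasn't moved and the fingertips are close behind it. I go on slowly.

```bash
cat > m.py <<'E'
from h import *
s,K=snap('top');j,e=lid(s,K,(470,100));print('jar',j.round(1),round(e,3),'to pan',(np.array([467.9,87.0])-j).round(1))
E
python3 -m inch '-0.4 -1.5 0 0 0 0 0.35;-0.4 -1.5 0 0 0 0 0.35;-0.3 -1.5 0 0 0 0 0.35;-0.3 -1.5 0 0 0 0 0.35;-0.3 -1.5 0 0 0 0 0.35';python3 m.py;  python3 -m inch '-0.3 -1.5 0 0 0 0 0.35;-0.3 -1.5 0 0 0 0 0.35;-0.3 -1.5 0 0 0 0 0.35'; python3 m.py
```

```text
time: 5.6
ee_pos: [477.0, 129.7, 74.9]
tcp_rot: [[0.184, 0.982, -0.04], [0.961, -0.188, -0.204], [-0.208, -0.0, -0.978]]
force: [0.6, 1.4, 0.2]
width: 0.327
jar [471.7 106.2] 0.058 to pan [ -3.8 -19.2]
time: 5.95
ee_pos: [475.9, 125.0, 74.8]
tcp_rot: [[0.184, 0.982, -0.04], [0.961, -0.188, -0.204], [-0.208, -0.001, -0.978]]
force: [0.2, 2.1, -0.1]
width: 0.324
jar [470.8 101.5] 0.057 to pan [ -2.9 -14.5]
```

```bash
python3 -m inch '-0.3 -1.5 0 0 0 0 0.35;-0.3 -1.5 0 0 0 0 0.35;-0.3 -1.5 0 0 0 0 0.35;-0.3 -1.5 0 0 0 0 0.35;-0.3 -1.5 0 0 0 0 0.35';python3 m.py;  python3 -m inch '-0.3 -1.5 0 0 0 0 0.35;-0.3 -1.5 0 0 0 0 0.35;0 0 0 0 0 0 0.35'; python3 m.py
python3 - <<'E'
from h import *
S=5
s,K=snap('top');x0,y0=245,195
a=cv2.resize(s['frame'][y0:y0+80,x0:x0+80,::-1],None,fx=S,fy=S,interpolation=cv2.INTER_CUBIC)
s,K=snap('scene');x0,y0=240,175
b=cv2.resize(s['frame'][y0:y0+80,x0:x0+80,::-1],None,fx=S,fy=S,interpolation=cv2.INTER_CUBIC)
cv2.imwrite('pics/c4.png',np.hstack([a,b]))
E
```

```text
time: 6.5
ee_pos: [474.4, 117.5, 74.8]
tcp_rot: [[0.184, 0.982, -0.04], [0.961, -0.188, -0.204], [-0.208, -0.001, -0.978]]
force: [-0.2, 0.3, 1.0]
width: 0.323
jar [468.8  94.2] 0.067 to pan [-0.9 -7.2]
time: 6.85
ee_pos: [473.8, 114.4, 74.8]
tcp_rot: [[0.184, 0.982, -0.04], [0.961, -0.189, -0.205], [-0.208, -0.001, -0.978]]
force: [0.1, 0.1, -0.6]
width: 0.322
jar [468.6  91.5] 0.058 to pan [-0.7 -4.5]
```

View pics/c4.png

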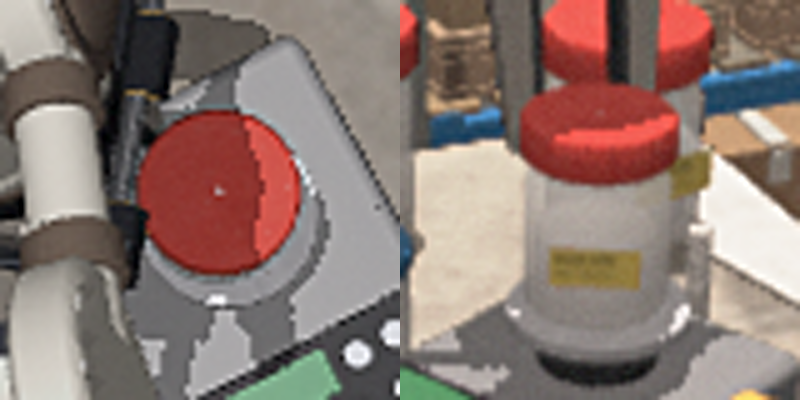

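The jar is upright. In the scene crop its base (528–672) sits between the pan edges (508–690), which is nearly centred that way. I push a little more, then back off and check unobstructed.

```bash
python3 -m inch '-0.2 -1 0 0 0 0 0.35;-0.2 -1 0 0 0 0 0.35;-0.2 -1 0 0 0 0 0.35;0 -0.5 0 0 0 0 0.35;0 0 0 0 0 0 0.35'; python3 m.py;  python3 -m inch '0.4 2 0 0 0 0 0.35;1 5 0 0 0 0 0.35;2 10 0 0 0 0 0.35;4 20 0 0 0 0 0.35;8 40 0 0 0 0 0.35';python3 -m inch '8 40 10 0 0 0 0.35;0 40 20 0 0 0 0.35;0 40 20 0 0 0 0.35;0 0 0 0 0 0 0.35'; python3 m.py
cat > v.py <<'E'
import sys
from h import *
S=5
s,K=snap('top');x0,y0=245,195
print('pan',[pan(s,K,g=g)[:3] for g in ((468,86.5),(469,85))])
a=cv2.resize(s['frame'][y0:y0+80,x0:x0+80,::-1],None,fx=S,fy=S,interpolation=cv2.INTER_CUBIC)
s2,K2=snap('scene');x1,y1=240,175
print('scene lid',lid(s2,K2,(468,85)))
b=cv2.resize(s2['frame'][y1:y1+80,x1:x1+80,::-1],None,fx=S,fy=S,interpolation=cv2.INTER_CUBIC)
cv2.imwrite('pics/'+sys.argv[1],np.hstack([a,b]))
E
python3 v.py c5.png
```

```text
time: 7.5
ee_pos: [473.2, 111.0, 74.8]
tcp_rot: [[0.184, 0.982, -0.04], [0.961, -0.189, -0.204], [-0.208, -0.001, -0.978]]
force: [-0.2, 0.4, 0.4]
width: 0.323
jar [468.1  87.8] 0.06 to pan [-0.2 -0.8]
time: 8.05
ee_pos: [488.7, 188.1, 74.8]
tcp_rot: [[0.186, 0.982, -0.041], [0.96, -0.191, -0.205], [-0.209, -0.001, -0.978]]
force: [0.7, -0.1, -0.4]
width: 0.323
time: 8.45
ee_pos: [498.0, 313.9, 127.8]
tcp_rot: [[0.18, 0.983, -0.033], [0.962, -0.183, -0.201], [-0.203, 0.004, -0.979]]
force: [-0.3, -0.2, 0.5]
width: 0.323
jar [468.1  87.4] 0.062 to pan [-0.2 -0.4]
pan [(array([468.55404551,  85.65332385]), 35, np.float64(0.30098182601808643)), (array([468.56397229,  85.60590725]), 33, np.float64(0.3181259205921314))]
scene lid (array([466.71522387,  85.98613236]), np.float64(0.5286429971683729))
```

View pics/c5.png

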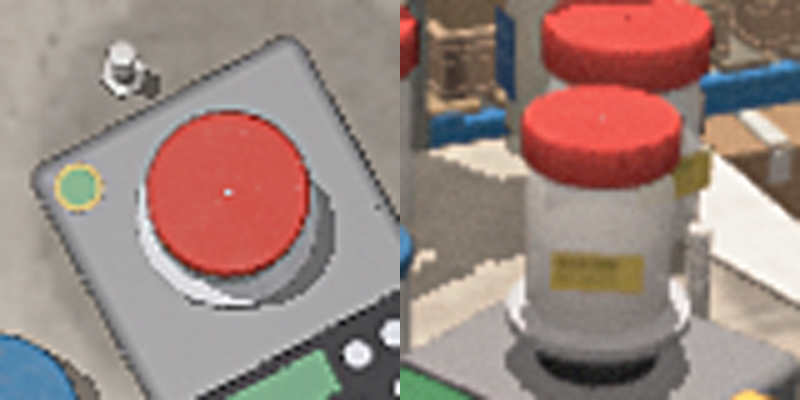

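```bash
python3 - <<'E'
from h import *
from scipy.optimize import least_squares
s,K=snap('top');E2=pan(s,K)[3]
s0=dict(s);s0['frame']=cv2.imread('pics/top1.png')[:,:,::-1].copy();E1=pan(s0,K)[3]
E=np.vstack([E1,E2])
a=np.degrees(np.arctan2(*(E-[468,86.5]).T[::-1]));print(np.histogram(a,12,(-180,180))[0])
for l in('linear','soft_l1'):
    r=least_squares(lambda p:np.hypot(*(E-p[:2]).T)-p[2],(468,86.5,36),loss=l);print(r.x,np.abs(r.fun).mean())
print(lid(s,K,(470,90)),lid(s,K,(465,85)))
E
```

```text
[14 10  9 11 10  8  0  0  0 11 11 21]
[467.70562545  86.30238898  35.09013034] 0.2839313793970974
[467.6947407   86.29241303  35.08429342] 0.28270804169969754
(array([468.13016627,  87.42430718]), np.float64(0.06182875894988067)) (array([468.10383396,  87.39508042]), np.float64(0.061977923627684964))
```

```bash
python3 - <<'E'
from h import *
s,K=snap('top')
for n in ('grease_tin','tape_measure','hex_bolt'):
    for d in mark_of('top',n)[:1]: print(n,round(d['conf'],2),np.round(d['location'],1))
f0=cv2.imread('pics/top1.png')[:,:,::-1]
d=np.abs(f0.astype(int)-s['frame']).max(2)
for n,(u,v) in dict(tin=(243,279),tape=(345,223),bolt=(271,209)).items(): print(n,d[v-6:v+7,u-6:u+7].mean())
print(telemetry.read_state()['force']); order.close_job()
E
```

```text
tape_measure 0.57 [495.2 -31.8  -3. ]
hex_bolt 0.42 [533.8 122.3   2.6]
tin 3.1834319526627217
tape 3.230769230769231
bolt 4.633136094674557
[-0.31111838 -0.43063766  0.60182812]
the job is handed in; nothing more can be done
```

I slid the washer jar to the middle of the pan, and it stands upright there. I pushed it low on the body with the two fingertips, tilted so they stayed off the lid, at no more than about 2 cm/s. Then I backed the gripper well clear and handed the job in, about 9 s into the 48 s allowed.

- **Centring:** the last top-view fits put the jar axis at (468.1, 87.4) and the pan centre at (467.7, 86.3), so the jar is about 1 mm off centre. Separate pan-centre estimates ranged from y = 84.9 to 87.4, so the true error could be up to about 2.5 mm. In the scene view the ring of pan showed the same gap left and right. The automatic lid fit in the scene view also picked up a look-alike's lid, so I gave it no weight.
- **Other items:** patches of the top view over the tin, tape measure and bolt show almost no change from the first picture. The network found the tape measure and bolt within about 2 mm of their first top-view places across the bench, but missed the tin in the last picture, so the tin rests on the patch check alone.
- **Contact:** the wrist force stayed at about 2 N or less in the readings, and nothing was being touched at hand-in.

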